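# Draw the spring tester's slide to the mark and hold it

### The job

Settle the spring tester first: pull its red-gripped lever right through its stroke towards you to the far stop, then ease it slowly all the way home without letting it fly back. Then pull the black paddle slide out until its red pointer is in line with the yellow index, and finish with the gripper still holding it there against its spring, so that the reading can be taken. Leave the index and the other things on the bench where they are.

Things in the scene. Friction and masses are not known exactly. Their poses are not given: they have to be found in the camera images.
- stand: Spring test stand bolted to the bench: grey base plate 310 (x) x 350 (y) x 12 mm with blue spring barrels, a lever on its +y half and a pull slide on its -y half. Origin: centre of the plate's underside, on the bench. Its own -x axis is the pull direction of both lever and slide and faces roughly to the robot.
- lever_pivot (a point): Hinge point of the lever, 60 mm above the bench, fixed on the stand; axes as the stand's. The hinge axis is the stand's y.
- lever_grip (a point): Centre of the lever's red cross grip: a cylinder 28 mm in diameter and 46 mm long, lying along the stand's y axis (parallel to the hinge), flat ends free, 150 mm from the pivot on a 14 mm steel stem. At rest the lever leans 0.35 rad from upright towards the stand's +x (away from the robot), so the grip is 201 mm above the bench.
- lever (a joint): Lever angle in rad: 0 at its home stop (leaning 0.35 rad away), growing as the grip is pulled over the top towards the stand's -x, to 0.9 at the far stop (leaning 0.55 rad towards -x, grip centre 188 mm above the bench). A spring returns it: about 1.5 N at the grip near home, about 7 N at the far stop; viscous drag adds about 1.7 N at the grip per rad per s; let go, it flies back.
- slide_grip (a point): Grasp point of the slide's upright black paddle (16 mm thick along the stand's x, 60 mm wide along y, top 106 mm above the bench). The point lies on its mid-plane 80 mm above the bench. The steel carriage below it (50 mm long along x) has its top 42 mm above the bench; the blue barrel behind it (+x side) begins 45 mm from the paddle's centre at rest and is 54 mm high. A short low dial (70 mm high) stands 140 mm behind the paddle.
- slide (a joint): How far the slide is pulled out, in m: 0 home, growing towards the stand's -x, end stop at 0.085. A spring pulls it home with about 5.5 N at 0 and 90 N per metre more.
- index (a joint): Setting of the yellow index, in m, 0.035 to 0.065: pointer and index are in line when joint slide reads the same value as joint index. It stays where it is unless knocked.
- pointer (a point): Tip of the slide's red pointer, a 4 mm wide bar that sticks out 34 mm from the carriage on the stand's -y side, 36 mm above the bench. It moves with the slide; axes as the stand's.
- mark (a point): The inner end of the yellow index's 4 mm wide blade (the mark), 36 mm above the bench, on a yellow clip on the white scale rail along the stand's -y side; axes as the stand's. The red pointer ends beside it when the slide is pulled to the mark.
- spray: Bystander, not needed: aerosol can with a green band, 64 mm diameter, 190 mm tall; origin under its centre.
- screwdriver: Bystander, not needed: screwdriver with an orange handle lying on the bench; origin under its middle.
- wrench: Bystander, not needed: steel wrench lying on the bench; origin under its middle.
- bearing: Bystander, not needed: plain steel ring, 62 mm outside diameter, 16 mm tall; origin under its centre.
- mug: Bystander, not needed: blue mug, 80 mm diameter, 90 mm tall; origin under its centre.
- bin: Bystander, not needed: empty yellow open bin, 120 x 160 x 60 mm; origin under its centre.
- spool: Bystander, not needed: aluminium flanged spool, 52 mm diameter, 48 mm tall; origin under its centre.

How it is judged (in metres and radians):
On the way, in this order (a step that is already met when the one before it is completed fails the run):
1. lever pulled through its stroke (past 0.8 of 0.9 rad) (value of joint lever above 0.8 rad), for 0.1 s.
2. lever eased back home (value of joint lever below 0.06 rad), for 0.2 s.
3. slide held with the pointer in line with the index (x of pointer in the frame of mark between -0.004 and 0.004 m and value of joint lever below 0.06 rad and contact force between slide and the fingers above 3 N), for 0.5 s.
At the end, for the whole second after the job is handed in: The pointer is within 4 mm of the index along the pull direction, the slide stands still (under 10 mm/s) and is held by the fingers (over 3 N of contact) while the program ends, and the lever is home (under 0.06 rad) (all of step 3 and velocity of joint slide between -0.01 and 0.01 m/s); the arm keeps its last pose, push and grip.
It fails at once if the lever flies back (faster than 1.5 rad/s) (velocity of joint lever below -1.5 rad/s).
It fails at once if the yellow index is pushed off its setting by over 3 mm (distance of mark from where it was at the start of the episode above 0.003 m).
It fails at once if a bystander is moved by over 30 mm (distance of any of spray, screwdriver, wrench, bearing, mug, bin, spool from where it was at the start of the episode above 0.03 m).
It also fails if it takes over 54 s, if anything falls off the work surface, if the arm or the gripper's body presses on something with over 40 N, if the wrist force passes 120 N, or if a joint passes its speed limit or range.

### The arm

A 6-joint arm with a two-finger parallel gripper is mounted at the origin on the work surface. World frame = base frame: x ahead of the robot, y to its left, z up, the work surface at z = 0. Lengths are in m, angles in degrees, forces in N, time in s.
With the tool pointing down it reaches from about 0.4 to 0.825 m from the base axis. Payload 7 kg.
Tool frame: the origin (TCP) lies at the very end of the fingers, on their centre line; the grasp point (between the pads) lies 19 mm behind it (ctrl.grip_depth is the z of the grasp point in the tool frame, in m); z points along the fingers, y is the direction in which the jaws open and shut (so a half turn about z gives the same grasp; the last joint's range is limited). The gripper opens to 88 mm and grips with 3 to 60 N. Pads are 19 mm wide; open, the fingers measure 130 mm over their backs; the gripper's body (78 mm by 193 mm) begins 47 mm behind the grasp point.
Start: joints at [87.324, 20.546, 0.682, 0, -70.136, -16.507], TCP at [0.222, 0.637, 0.227] pointing down, gripper open.
Joint ranges: [-176.03, 176.03], [-82.01, 121.73], [-58.28, 71.71], [-173.87, 95.51], [-174.79, -0.11], [-173.66, 173.66]. Speed limits (degrees/s): [136.94, 136.94, 172.46, 180, 180, 180].

### API

Orientations are given as [roll, pitch, yaw] about the fixed x, y, z axes, in that order (R = Rz(yaw) Ry(pitch) Rx(roll)).
In Python, from plant import telemetry, snapshot, job, models, ctrl gives the robot as it stands.
- The arm moves only by the tool jog_arm, never from a script. Its argument "targets" is text: rows parted by semicolons, each of 7 numbers parted by spaces: the shift along the tool's x, y, z in m, then the turn, a rotation vector about the tool's x, y, z in degrees, then the gripper command: -1 is shut, 1 is fully open, values between are in proportion. A call has exactly 8 rows; each row is the pose to reach, as a shift and turn from the pose measured when the call began, along the tool's axes at that moment; what a row does not reach only later rows make up. A row lasts 1/8 s, in which the tool goes at most 62.5 mm and 10.7 degrees, less where a joint would pass 70% of its speed; a pose out of reach is approached as far as the arm can. A call with a gripper value outside its range is refused whole. The fingers move at their own pace and stop on an object; the grip force is fixed at half the most. Time passes only in rows, so rows that repeat a pose let the fingers close, or fill a call up. It gives the time, the measured TCP pose, the force and the opening at its end, in the units of the state.
- telemetry.get_obs(): the state, without advancing time (a new reading comes with each control period).
- snapshot(name): name is "side" or "top"; returns a dict with "img" (384x512x3 uint8, red, green, blue), "range_z" (384x512 float32, m along the optical axis (not along the pixel's ray), 0 where there is no reading), "intrinsics" (3x3 intrinsics, pixels), "k1" (the pictures are not rectified: a ray, as slopes to the right and down, at radius r is drawn at 1 + k1 r^2 times it, then the intrinsics apply), "R" (3x3) and "t" (3): a world point X has camera coordinates R X + t. Camera axes: x right, y down, z forward; pixel columns grow to the right and rows downward; lengths in m; the calibration is good to about 2 mm. A picture is of the moment at which its call begins.
- job.close_job(): hands the job in, once; it reports no verdict.
Trained networks look in a picture, given as the dict that the camera call returned (one of the last four; its "shot" number tells which), for a name from the list of things; names that differ only in an ending like _2 or _b are one class to them, and where a whole thing is asked for, a point or a joint stands for the part that bears it (a point fixed in the world has none). Each returns a list of dicts, best first, with "conf" (0 to 1); they miss things now and then, are a little off and sometimes report something else, mostly with a low value. They report only what shows in the picture. A call takes as long as a camera call.
- models.cut_out(name, picture): "region" (384x512 bool, what is visible of it) and "uv" ([column, row] in pixels, amid what is visible of it).
- models.spot_point(name, picture): "uv" ([column, row] in pixels: a listed point, or the origin of a listed thing).
The state is a dict: "clock": time; "joint_pos": joint angles; "qvel": joint speeds; "tau": joint torques, N m; "tool_pos": TCP position; "orientation": TCP orientation; "force": force on the tool from outside, world axes, zero at the start; "moment": the same for the moment, N m; "opening": finger opening in m.
Only numpy, scipy, OpenCV 4.12 (cv2) and the standard library are available. Lean on these libraries where they do the work, as an engineer would, in place of code of your own. Each camera call takes 0.05 s, during which the arm holds its last target.

## Working session

There is one attempt and no reset: what is moved stays moved. The work goes in short steps, Python scripts to look and compute and a tool call to move; the robot and the scene stay as the last step left them, time stands still between calls to the robot, and variables do not carry over. Pictures are saved under pics/ and viewed, and the job is handed in when it is done.

Besides the shell and the picture viewer there is one more tool, called after ">>>" as name(argument=value, ...), one argument or row to a line, values as JSON. jog_arm: Moves the arm, as the interface text tells. Its arguments: {"type":"object","properties":{"targets":{"type":"string"}},"required":["targets"]}

```bash
ls; mkdir -p pics; python3 - <<'E'
from plant import telemetry, snapshot, job, models, ctrl
import cv2, numpy as np, pickle
print(telemetry.get_obs(), ctrl.grip_depth)
for n in ["top","side"]:
    s=snapshot(n); cv2.imwrite(f"pics/{n}0.png", s["img"][:,:,::-1])
    pickle.dump(s,open(f"{n}0.pkl","wb"))
    print(n,s["intrinsics"].tolist(),s["k1"],s["R"].tolist(),s["t"].tolist())
    for k in ["lever_pivot","lever_grip","slide_grip","pointer","mark","stand"]:
        print(k,[(np.round(d["uv"],1).tolist(),round(d["conf"],2)) for d in models.spot_point(k,s)][:2])
E
```

```text
pics
{'clock': 0.0, 'joint_pos': array([ 8.73233692e+01,  2.05917350e+01,  6.34326473e-01, -2.09049873e-02,
       -7.01360178e+01, -1.65074829e+01]), 'qvel': array([ 0.03634236,  0.02088599,  0.01708135,  0.0456032 ,  0.03743031,
       -0.05805559]), 'tau': array([ 8.00305043e-04, -5.82725143e+01,  2.93046194e+01,  6.99711487e+00,
        7.08613690e-03, -1.62446686e-04]), 'tool_pos': array([0.22166168, 0.63704927, 0.22562104]), 'orientation': array([ 1.79904840e+02, -7.70686948e-03, -1.91912266e+01]), 'force': array([-0.61401343,  0.510269  ,  0.0780212 ]), 'moment': array([-0.01033748, -0.03557449, -0.01410441]), 'opening': 0.08769849428752946} -0.0188
top [[450.99747513378946, 0.0, 252.2782827567472], [0.0, 450.99747513378946, 193.13788100869962], [0.0, 0.0, 1.0]] 0.0398966102580364 [[-0.01513450117162856, -0.9998798512996012, -0.00335109524984578], [-0.9832995697895264, 0.015491276855028435, -0.18133388098514022], [0.1813640066992845, 0.0005507326832715066, -0.983415880371826]] [-0.00024278319925830647, 0.5289591085963976, 1.255964513004634]
lever_pivot [([251.2, 193.7], 0.7)]

[... 177 characters left out ...]
.55)]
stand [([281.4, 187.4], 0.73), ([243.1, 164.5], 0.32)]
side [[434.3591707658836, 0.0, 261.83760412297767], [0.0, 434.3591707658836, 189.6540370804072], [0.0, 0.0, 1.0]] -0.09620905791816878 [[0.7989360996529381, -0.6010900320566559, 0.019796010544518777], [-0.331849460210496, -0.4680496569366658, -0.8190271389883682], [0.5015745651738661, 0.6477810525197522, -0.5734131700327865]] [-0.4395892113792009, 0.28300929241615186, 1.033560425479107]
lever_pivot [([254.1, 210.4], 0.58)]
lever_grip [([268.0, 161.5], 0.56)]
slide_grip [([215.3, 211.5], 0.7), ([302.2, 236.8], 0.56)]
pointer [([320.3, 260.6], 0.61), ([167.8, 173.4], 0.44)]
mark [([306.0, 269.4], 0.58)]
stand [([280.4, 236.9], 0.67)]
```

View pics/top0.png

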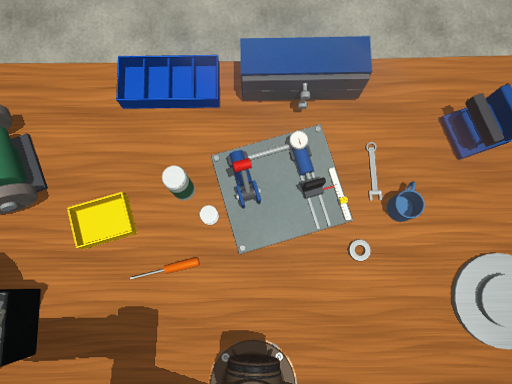

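View pics/side0.png

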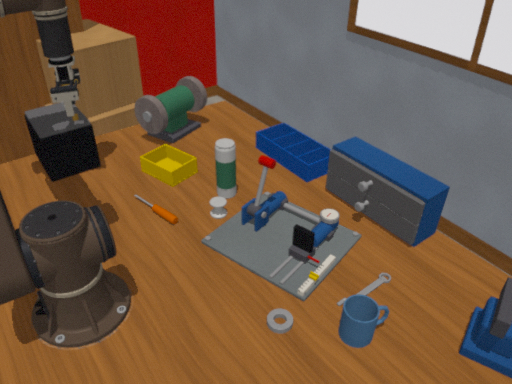

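Top view: the stand sits around (282,188), its red lever grip at (240,164), the paddle at (313,187), the red pointer at about (333,187) and the yellow index at (344,200). The arm's black gripper is at the lower left. Next I'll zoom in and fit the stand pose.

```bash
cat > h.py <<'E'
import numpy as np, cv2, pickle
def dist(s): return np.array([s["k1"],0,0,0,0],float)
def proj(s,X):
    X=np.atleast_2d(X).astype(float)
    return cv2.projectPoints(X,cv2.Rodrigues(np.array(s["R"]))[0],np.array(s["t"],float),np.array(s["intrinsics"],float),dist(s))[0][:,0]
def rays(s,uv):
    uv=np.atleast_2d(uv).astype(float)
    return np.c_[cv2.undistortPointsIter(uv[:,None],np.array(s["intrinsics"],float),dist(s),None,None,(3,100,1e-12))[:,0],np.ones(len(uv))]
def at_z(s,uv,z):
    R=np.array(s["R"]);t=np.array(s["t"]); d=rays(s,uv)@R; c=-R.T@t
    return c+d*((z-c[2])/d[:,2])[:,None]
def cloud(s):
    h,w=s["range_z"].shape; vv,uu=np.mgrid[:h,:w]
    d=rays(s,np.c_[uu.ravel(),vv.ravel()])*s["range_z"].ravel()[:,None]
    return ((d-np.array(s["t"]))@np.array(s["R"])).reshape(h,w,3)
E
python3 - <<'E'
from h import *
for n,(x0,y0,x1,y1) in {"top":(200,110,380,265),"side":(195,140,365,300)}.items():
    s=pickle.load(open(n+"0.pkl","rb")); im=s["img"][y0:y1,x0:x1,::-1]
    cv2.imwrite(f"pics/{n}0z.png",cv2.resize(im,None,fx=3.6,fy=3.6,interpolation=cv2.INTER_CUBIC))
s=pickle.load(open("top0.pkl","rb")); C=cloud(s); 
im=s["img"].astype(int)
z=C[...,2]; print(np.median(z[230:240,250:330]), np.median(z[280:300,200:300]))
m=(abs(z-0.012)<0.007)&(im.max(2)-im.min(2)<30)&(im.min(2)>50)
m[:120]=0;m[265:]=0;m[:,:205]=0;m[:,365:]=0
n,l,st,_=cv2.connectedComponentsWithStats(m.astype(np.uint8)); k=1+st[1:,4].argmax(); print(st[k])
P=at_z(s,np.argwhere(l==k)[:,::-1],0.012)[:,:2]
r=cv2.minAreaRect((P*1000).astype(np.float32)); print(r)
b=cv2.boxPoints(r)/1000
print(proj(s,np.c_[b,[0.012]*4]).round(1).tolist())
for n in ["top","side"]:
    s=pickle.load(open(n+"0.pkl","rb")); C=cloud(s); im=s["img"].astype(int)
    red=(im[...,0]>130)&(im[...,1]<50)&(im[...,2]<50)
    box=np.zeros_like(red); 
    if n=="top": box[150:200,220:345]=1
    else: box[150:275,250:330]=1
    nn,l,st,ce=cv2.connectedComponentsWithStats((red&box).astype(np.uint8))
    for i in range(1,nn):
        if st[i,4]>3: print(n,ce[i].round(1),st[i],np.median(C[l==i],axis=0).round(4))
E
```

```text
0.01020704441292613 -0.00028209616266651737
[ 211  132  142  122 7808]
((552.0736083984375, -92.6397705078125), (307.47998046875, 348.3214416503906), 15.624526977539062)
[[238.7, 253.9], [352.7, 220.0], [320.2, 124.0], [210.3, 155.5]]
top [241.1 164.8] [233 158  18  14 143] [0.5716 0.0192 0.2118]
side [266.  160.4] [259 155  16  12 110] [0.5674 0.01   0.2091]
side [313.1 258.9] [308 256  11   7  17] [ 0.5426 -0.232   0.0364]
```

View pics/top0z.png

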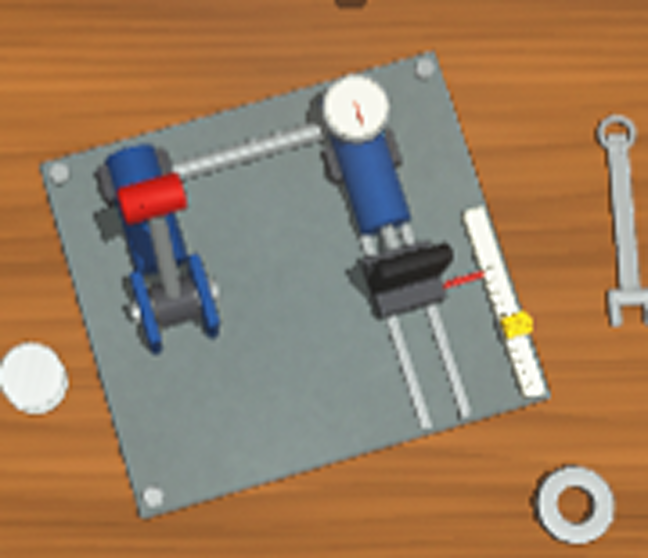

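View pics/side0z.png

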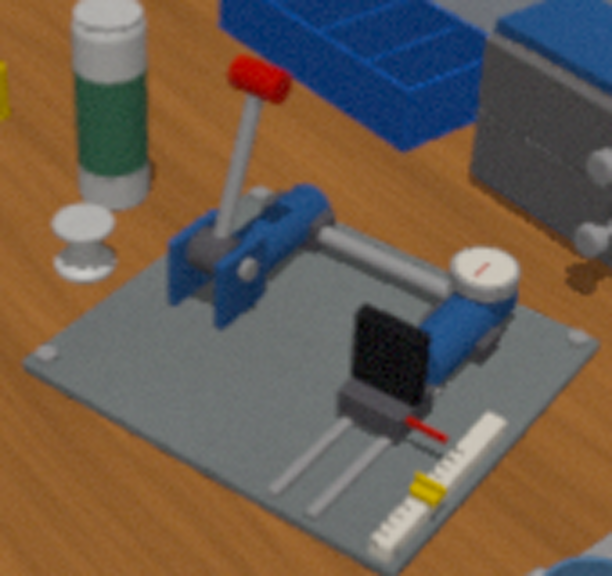

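```bash
cat >> h.py <<'E'
def S2W(p,q):  # p=(x,y,yaw) stand pose ; q stand coords
    q=np.atleast_2d(q).astype(float); c,s=np.cos(p[2]),np.sin(p[2])
    return np.c_[p[0]+c*q[:,0]-s*q[:,1],p[1]+s*q[:,0]+c*q[:,1],q[:,2]]
E
python3 - <<'E'
from h import *
from scipy.optimize import least_squares
T=pickle.load(open("top0.pkl","rb"));S=pickle.load(open("side0.pkl","rb"))
zt=lambda u,v:(u/3.6+200,v/3.6+110); zs=lambda u,v:(u/3.6+195,v/3.6+140)
a,b=.155,.175
obs=[(T,zt(141,518),(-a,b,.012)),(T,zt(549,400),(-a,-b,.012)),(T,zt(433,53),(a,-b,.012)),(T,zt(41,162),(a,b,.012)),
 (S,zs(25,365),(-a,b,.012)),(S,zs(597,345),(a,-b,.012)),(S,zs(388,574),(-a,-b,.012))]
f=lambda p:np.concatenate([proj(s,S2W(p,q))[0]-np.array(uv) for s,uv,q in obs])
for sub in ["both","top"]:
    g=f if sub=="both" else (lambda p:f(p)[:8])
    r=least_squares(g,[.55,-.09,.27]); p=r.x; print(sub,p[:2].round(4),np.degrees(p[2]).round(2),r.fun.round(1))
    if sub=="both": P=p
np.save("stand.npy",P)
def W2S(w): 
    c,s=np.cos(P[2]),np.sin(P[2]); d=np.atleast_2d(w)-np.array([P[0],P[1],0]); return np.c_[c*d[:,0]+s*d[:,1],-s*d[:,0]+c*d[:,1],d[:,2]].round(4)
# triangulate feature pairs
def tri(u1,u2):
    A=[];B=[]
    for s,u in((T,u1),(S,u2)):
        R=np.array(s["R"]);t=np.array(s["t"]);d=(rays(s,u)@R)[0];d/=np.linalg.norm(d);c=-R.T@t;M=np.eye(3)-np.outer(d,d);A.append(M);B.append(M@c)
    x=np.linalg.lstsq(np.vstack(A),np.concatenate(B),rcond=None)[0]; return x
for n,u1,u2 in [("grip",zt(152,197),zs(261,79)),("grip2",(241.1,164.8),(266,160.4)),("paddle top -y",zt(452,247),zs(429,348)),("paddle top +y",zt(367,272),zs(359,306)),("ptr tip",zt(484,274),zs(446,439)),("yellow",zt(517,324),zs(428,488))]:
    x=tri(u1,u2); print(n,x.round(4),W2S(x))
print("grip z=.201 top",W2S(at_z(T,(241.1,164.8),.201)),"side",W2S(at_z(S,(266.5,160.7),.201)))
for s in (T,S):
    im=s["img"].astype(int); y=(im[...,0]>150)&(im[...,1]>120)&(im[...,2]<80); y[:,:290]=0; y[:180]=0
    v,u=np.nonzero(y); print(len(u),u.mean(),v.mean(), W2S(at_z(s,(u.mean(),v.mean()),.036)),W2S(np.median(cloud(s)[y],axis=0)))
# spray
C=cloud(T); print("spray", np.median(C[170:180,170:182].reshape(-1,3),axis=0))
E
```

```text
both [ 0.5505 -0.0953] 15.26 [-0.1  0.8  1.4  0.2  1.4 -0.5 -0.3  0.2 -2.1 -2.3  1.  -1.5  0.5 -0.2]
top [ 0.5511 -0.0936] 15.24 [-0.7  0.5  0.8 -0.   0.8 -0.7 -0.9  0. ]
grip [0.5769 0.0162 0.1975] [[0.0548 0.1006 0.1975]]
grip2 [0.5749 0.0194 0.2019] [[0.0537 0.1042 0.2019]]
paddle top -y [ 0.5578 -0.2138  0.0934] [[-0.0241 -0.1162  0.0934]]
paddle top +y [ 0.5419 -0.1489  0.0956] [[-0.0224 -0.0495  0.0956]]
ptr tip [ 0.5483 -0.2489  0.0356] [[-0.0426 -0.1475  0.0356]]
yellow [ 0.5076 -0.2744  0.0315] [[-0.0886 -0.1614  0.0315]]
grip z=.201 top [[0.0542 0.1039 0.201 ]] side [[0.0541 0.1032 0.201 ]]
640 380.709375 247.2859375 [[-0.2479 -0.2183  0.036 ]] [[-0.2146 -0.2219  0.0004]]
53 313.1132075471698 275.52830188679246 [[-0.0935 -0.1619  0.036 ]] [[-0.0925 -0.1611  0.0347]]
spray [0.55413282 0.18893088 0.19003244]
```

```bash
cat >> h.py <<'E'
from scipy.spatial.transform import Rotation as Ro
def rows(targets,grip=1,o=None):
    """targets: list of (pos, rpy deg); prints rel rows in the current tool frame"""
    if o is None:
        from plant import telemetry; o=telemetry.get_obs()
    R0=Ro.from_euler("xyz",o["orientation"],degrees=True); p0=np.array(o["tool_pos"])
    print("t",round(float(o["clock"]),2),"pos",p0.round(4),"rpy",np.round(o["orientation"],2),"F",np.round(o["force"],1),"open",round(o["opening"],4))
    out=[]
    for p,e in targets:
        d=R0.inv().apply(np.array(p)-p0); r=(R0.inv()*Ro.from_euler("xyz",e,degrees=True)).as_rotvec(degrees=True)
        out.append(" ".join(f"{x:.4f}" for x in d)+" "+" ".join(f"{x:.1f}" for x in r)+f" {grip}")
    print(";\n".join(out))
E
python3 -c "
from h import *
rows([((.575,.0185,.27),(180,0,15.3)),((.575,.0185,.182),(180,0,15.3))])"
```

```text
t 0.7 pos [0.2218 0.6375 0.2266] rpy [-179.99    0.    -19.19] F [ 0.3 -0.4  0.2] open 0.0877
0.5370 0.4686 -0.0435 -0.0 -0.0 -34.5 1;
0.5370 0.4686 0.0445 -0.0 -0.0 -34.5 1
```

>>> jog_arm(
  targets="0.02 0.018 -0.03 0 0 -2 1; 0.06 0.052 -0.043 0 0 -5 1; 0.103 0.09 -0.043 0 0 -8 1; 0.146 0.127 -0.043 0 0 -11 1; 0.19 0.166 -0.043 0 0 -14 1; 0.234 0.204 -0.043 0 0 -17 1; 0.278 0.243 -0.043 0 0 -20 1; 0.322 0.281 -0.043 0 0 -23 1",
)

```text
clock: 1.7
tool_pos: [0.4342, 0.2646, 0.27]
orientation: [-180.0, -0.0, 3.9]
force: [-0.2, 0.2, -0.0]
opening: 0.0875
```

```bash
python3 -c "
from h import *
rows([((.575,.0185,.27),(180,0,15.3)),((.575,.0185,.182),(180,0,15.3))])"
```

```text
t 1.7 pos [0.4342 0.2646 0.27  ] rpy [-1.7995e+02 -4.0000e-02  3.9500e+00] F [-0.2  0.2 -0. ] open 0.0875
0.1236 0.2552 -0.0001 -0.0 -0.0 -11.4 1;
0.1235 0.2553 0.0879 -0.0 -0.0 -11.4 1
```

>>> jog_arm(
  targets="0.02 0.042 0 0 0 -2 1; 0.042 0.087 0 0 0 -4 1; 0.064 0.131 0 0 0 -6 1; 0.085 0.176 0 0 0 -8 1; 0.104 0.215 0 0 0 -10 1; 0.118 0.244 0 0 0 -11.4 1; 0.1236 0.2552 0 0 0 -11.4 1; 0.1236 0.2552 0 0 0 -11.4 1",
)

```text
clock: 2.7
tool_pos: [0.5751, 0.0181, 0.2698]
orientation: [-180.0, -0.0, 15.2]
force: [0.2, -0.0, -1.0]
opening: 0.0878
```

```bash
python3 - <<'E'
from h import *
from plant import snapshot
s=snapshot("side"); cv2.imwrite("pics/side1.png",cv2.resize(s["img"][60:300,150:400,::-1],None,fx=2.4,fy=2.4))
s=snapshot("top"); cv2.imwrite("pics/top1.png",cv2.resize(s["img"][80:300,150:400,::-1],None,fx=2.4,fy=2.4))
rows([((.575,.0185,.27),(180,0,15.3)),((.575,.0185,.182),(180,0,15.3))])
E
```

```text
t 2.8 pos [0.5747 0.0191 0.27  ] rpy [-1.7995e+02 -5.0000e-02  1.5340e+01] F [0.2 0.6 0. ] open 0.0877
0.0001 0.0006 -0.0000 -0.0 -0.1 0.0 1;
0.0000 0.0007 0.0880 -0.0 -0.1 0.0 1
```

View pics/side1.png

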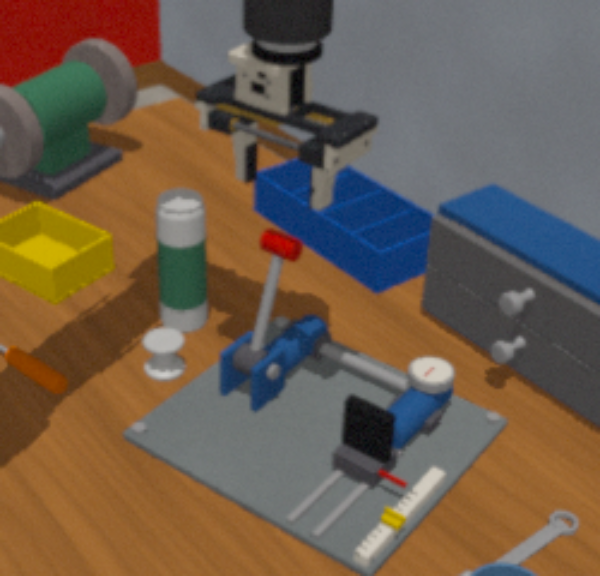

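View pics/top1.png

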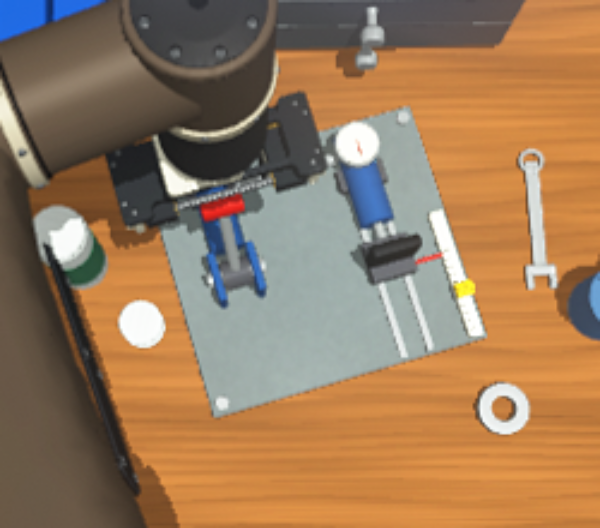

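The jaws straddle the red grip along the stand's y: fingertips at about (245,178) and (322,208) in the side crop, grip at (281,245). I'll descend.

>>> jog_arm(
  targets="0 0 0.015 0 0 0 1; 0 0 0.03 0 0 0 1; 0 0 0.045 0 0 0 1; 0 0 0.06 0 0 0 1; 0 0 0.072 0 0 0 1; 0 0 0.082 0 0 0 1; 0 0 0.088 0 0 0 1; 0 0 0.088 0 0 0 1",
)

```text
clock: 3.8
tool_pos: [0.5747, 0.0191, 0.1817]
orientation: [-180.0, -0.0, 15.3]
force: [-0.4, -0.6, 0.0]
opening: 0.0879
```

```bash
python3 - <<'E'
from h import *
from plant import snapshot
s=snapshot("side"); cv2.imwrite("pics/side2.png",cv2.resize(s["img"][120:220,220:320,::-1],None,fx=5,fy=5,interpolation=cv2.INTER_CUBIC))
s=snapshot("top"); cv2.imwrite("pics/top2.png",cv2.resize(s["img"][130:220,190:290,::-1],None,fx=5,fy=5,interpolation=cv2.INTER_CUBIC))
rows([((.575,.0185,.182),(180,0,15.3))])
E
```

```text
t 3.9 pos [0.5751 0.0192 0.1824] rpy [-1.7996e+02 -9.0000e-02  1.5350e+01] F [ 1.3 -0.3 -0. ] open 0.0876
-0.0003 0.0006 0.0004 -0.0 -0.1 0.0 1
```

View pics/side2.png

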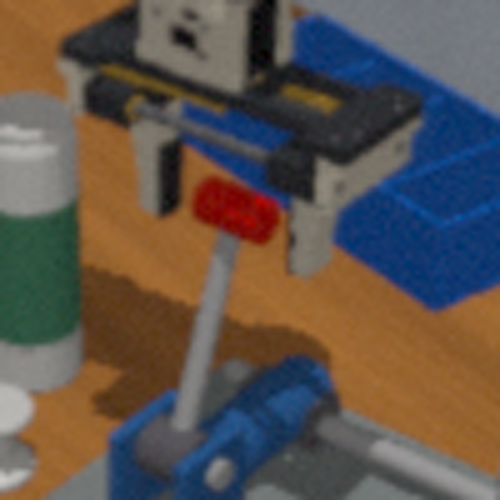

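View pics/top2.png

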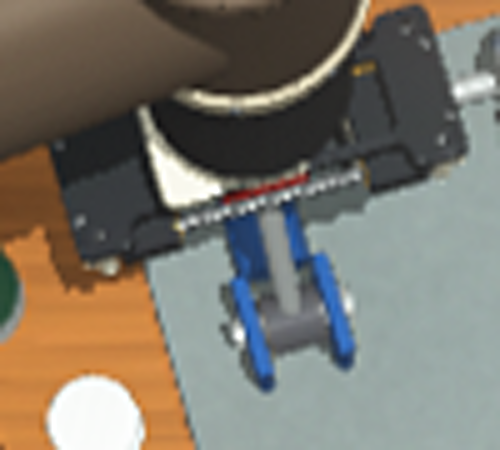

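Side view: the red grip, columns 195–278 of the crop, is centred between the fingers at 180 and 290, at pad height. Closing.

>>> jog_arm(
  targets="0 0 0 0 0 0 -1; 0 0 0 0 0 0 -1; 0 0 0 0 0 0 -1; 0 0 0 0 0 0 -1; 0 0 0 0 0 0 -1; 0 0 0 0 0 0 -1; 0 0 0 0 0 0 -1; 0 0 0 0 0 0 -1",
)

```text
clock: 4.9
tool_pos: [0.5753, 0.018, 0.1824]
orientation: [180.0, -0.1, 15.3]
force: [2.8, -5.8, -0.6]
opening: 0.046
```

```bash
python3 - <<'E'
from h import *
from plant import telemetry
o=telemetry.get_obs()
yaw=np.radians(15.26); p=np.array(o["tool_pos"]); T=[]
for th in np.r_[np.linspace(0,.9,17)[1:],.93]:
    dx=.15*(np.sin(.35-th)-np.sin(.35)); dz=.15*(np.cos(.35-th)-np.cos(.35))
    T.append((p+[dx*np.cos(yaw),dx*np.sin(yaw),dz],o["orientation"]))
rows(T,-1,o)
E
```

```text
t 4.9 pos [0.5753 0.018  0.1824] rpy [ 1.7995e+02 -7.0000e-02  1.5340e+01] F [ 2.8 -5.8 -0.6] open 0.046
-0.0080 -0.0000 -0.0027 0.0 0.0 0.0 -1;
-0.0161 -0.0000 -0.0049 0.0 0.0 0.0 -1;
-0.0244 -0.0000 -0.0067 0.0 0.0 0.0 -1;
-0.0327 -0.0000 -0.0080 0.0 0.0 0.0 -1;
-0.0411 -0.0000 -0.0088 0.0 0.0 0.0 -1;
-0.0495 -0.0001 -0.0091 0.0 0.0 0.0 -1;
-0.0580 -0.0001 -0.0090 0.0 0.0 0.0 -1;
-0.0664 -0.0001 -0.0084 0.0 0.0 0.0 -1;
-0.0748 -0.0001 -0.0074 0.0 0.0 0.0 -1;
-0.0831 -0.0001 -0.0058 0.0 0.0 0.0 -1;
-0.0913 -0.0001 -0.0038 0.0 0.0 0.0 -1;
-0.0993 -0.0001 -0.0014 0.0 0.0 0.0 -1;
-0.1072 -0.0002 0.0015 0.0 0.0 0.0 -1;
-0.1150 -0.0002 0.0049 0.0 0.0 0.0 -1;
-0.1225 -0.0002 0.0087 0.0 0.0 0.0 -1;
-0.1299 -0.0002 0.0129 0.0 0.0 0.0 -1;
-0.1337 -0.0002 0.0153 0.0 0.0 0.0 -1
```

>>> jog_arm(
  targets="-0.008 0 -0.0027 0 0 0 -1; -0.0161 0 -0.0049 0 0 0 -1; -0.0244 0 -0.0067 0 0 0 -1; -0.0327 0 -0.008 0 0 0 -1; -0.0411 0 -0.0088 0 0 0 -1; -0.0495 0 -0.0091 0 0 0 -1; -0.058 0 -0.009 0 0 0 -1; -0.0664 0 -0.0084 0 0 0 -1",
)

```text
clock: 5.9
tool_pos: [0.5128, 0.0005, 0.1917]
orientation: [179.9, -0.3, 15.4]
force: [8.3, -1.6, -4.1]
opening: 0.0459
```

```bash
python3 - <<'E'
from h import *
yaw=np.radians(15.3); p=np.array([.5753,.018,.1824]); T=[]
for th in np.r_[np.linspace(0,.9,17)[9:],.92]:
    dx=.15*(np.sin(.35-th)-np.sin(.35)); dz=.15*(np.cos(.35-th)-np.cos(.35))
    T.append((p+[dx*np.cos(yaw),dx*np.sin(yaw),dz],(179.95,-.07,15.34)))
rows(T,-1)
E
```

```text
t 5.9 pos [5.128e-01 5.000e-04 1.917e-01] rpy [179.9   -0.32  15.38] F [ 8.3 -1.6 -4.1] open 0.0459
-0.0099 -0.0005 0.0019 0.0 -0.2 0.0 -1;
-0.0182 -0.0005 0.0034 0.0 -0.2 0.0 -1;
-0.0264 -0.0005 0.0054 0.0 -0.2 0.0 -1;
-0.0345 -0.0005 0.0078 0.0 -0.2 0.0 -1;
-0.0424 -0.0005 0.0107 0.0 -0.2 0.0 -1;
-0.0502 -0.0005 0.0140 0.0 -0.2 0.0 -1;
-0.0578 -0.0005 0.0178 0.0 -0.2 0.0 -1;
-0.0651 -0.0006 0.0219 0.0 -0.2 0.0 -1;
-0.0676 -0.0006 0.0235 0.0 -0.2 0.0 -1
```

>>> jog_arm(
  targets="-0.0099 0 0.0019 0 -0.2 0 -1; -0.0182 0 0.0034 0 -0.2 0 -1; -0.0264 0 0.0054 0 -0.2 0 -1; -0.0345 0 0.0078 0 -0.2 0 -1; -0.0424 0 0.0107 0 -0.2 0 -1; -0.0502 0 0.014 0 -0.2 0 -1; -0.0578 0 0.0178 0 -0.2 0 -1; -0.0651 0 0.0219 0 -0.2 0 -1",
)

```text
clock: 6.9
tool_pos: [0.4533, -0.0162, 0.1727]
orientation: [179.8, -0.6, 15.5]
force: [1.1, 0.9, 15.2]
opening: 0.0454
```

```bash
python3 - <<'E'
from h import *
from plant import snapshot
s=snapshot("side"); cv2.imwrite("pics/side3.png",cv2.resize(s["img"][120:270,170:330,::-1],None,fx=4,fy=4,interpolation=cv2.INTER_CUBIC))
yaw=np.radians(15.3); p=np.array([.5753,.018,.1824]); T=[]
for th in [.9,.92,.94]:
    dx=.15*(np.sin(.35-th)-np.sin(.35)); dz=.15*(np.cos(.35-th)-np.cos(.35))
    T.append((p+[dx*np.cos(yaw),dx*np.sin(yaw),dz],(179.95,-.07,15.34)))
rows(T,-1)
E
```

```text
t 6.95 pos [ 0.452  -0.0166  0.1721] rpy [179.85  -0.52  15.45] F [ 1.9 -1.8 11.7] open 0.0455
-0.0019 -0.0008 0.0027 0.1 -0.4 0.1 -1;
-0.0044 -0.0009 0.0042 0.1 -0.4 0.1 -1;
-0.0069 -0.0009 0.0059 0.1 -0.4 0.1 -1
```

View pics/side3.png

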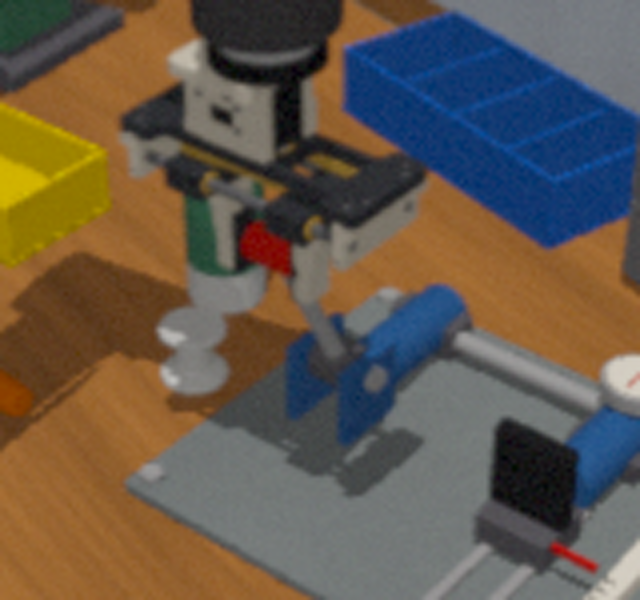

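Side view: the lever leans well towards the robot, with the red grip at crop (265,248) between the fingers. The tangential force is about 8 N, close to the spring's far-stop value. I'll nudge it a little further to be sure of the stop.

>>> jog_arm(
  targets="-0.002 0 0.002 0 -0.3 0 -1; -0.004 0 0.003 0 -0.3 0 -1; -0.006 0 0.004 0 -0.3 0 -1; -0.008 0 0.005 0 -0.3 0 -1; -0.008 0 0.005 0 -0.3 0 -1; -0.008 0 0.005 0 -0.3 0 -1; -0.008 0 0.005 0 -0.3 0 -1; -0.008 0 0.005 0 -0.3 0 -1",
)

```text
clock: 7.95
tool_pos: [0.4476, -0.0179, 0.1694]
orientation: [179.8, -0.7, 15.5]
force: [6.3, 0.2, 5.2]
opening: 0.0458
```

```bash
python3 - <<'E'
from h import *
rows([((.5753,.018,.1824),(180,0,15.3))],-1)
E
```

```text
t 7.95 pos [ 0.4476 -0.0179  0.1694] rpy [179.82  -0.66  15.53] F [6.3 0.2 5.2] open 0.0458
0.1328 -0.0003 -0.0114 0.2 -0.7 0.2 -1
```

>>> jog_arm(
  targets="-0.004 0 0.003 0 0 0 -1; -0.006 0 0.004 0 0 0 -1; -0.008 0 0.005 0 0 0 -1; -0.008 0 0.005 0 0 0 -1; -0.008 0 0.005 0 0 0 -1; -0.008 0 0.005 0 0 0 -1; -0.008 0 0.005 0 0 0 -1; -0.008 0 0.005 0 0 0 -1",
)

```text
clock: 8.95
tool_pos: [0.4435, -0.019, 0.1667]
orientation: [179.8, -1.1, 15.6]
force: [8.5, -0.8, 3.6]
opening: 0.046
```

```bash
python3 - <<'E'
from h import *
from plant import snapshot
s=snapshot("side"); cv2.imwrite("pics/side4.png",cv2.resize(s["img"][120:270,170:330,::-1],None,fx=4,fy=4,interpolation=cv2.INTER_CUBIC))
yaw=np.radians(15.3); p=np.array([.5753,.018,.1824]); T=[]
for th in np.linspace(.9,0,21):
    dx=.15*(np.sin(.35-th)-np.sin(.35)); dz=.15*(np.cos(.35-th)-np.cos(.35))
    T.append((p+[dx*np.cos(yaw),dx*np.sin(yaw),dz],(179.95,-.07,15.34)))
rows(T,-1)
E
```

```text
t 9.0 pos [ 0.4435 -0.019   0.1667] rpy [179.78  -1.13  15.61] F [7.5 0.5 2.9] open 0.0456
0.0071 -0.0009 -0.0025 0.2 -1.1 0.3 -1;
0.0130 -0.0008 -0.0058 0.2 -1.1 0.3 -1;
0.0191 -0.0008 -0.0088 0.2 -1.1 0.3 -1;
0.0252 -0.0007 -0.0116 0.2 -1.1 0.3 -1;
0.0315 -0.0007 -0.0140 0.2 -1.1 0.3 -1;
0.0379 -0.0007 -0.0162 0.2 -1.1 0.3 -1;
0.0444 -0.0006 -0.0181 0.2 -1.1 0.3 -1;
0.0509 -0.0006 -0.0197 0.2 -1.1 0.3 -1;
0.0576 -0.0005 -0.0210 0.2 -1.1 0.3 -1;
0.0642 -0.0005 -0.0220 0.2 -1.1 0.3 -1;
0.0710 -0.0005 -0.0226 0.2 -1.1 0.3 -1;
0.0777 -0.0004 -0.0230 0.2 -1.1 0.3 -1;
0.0844 -0.0004 -0.0231 0.2 -1.1 0.3 -1;
0.0912 -0.0003 -0.0229 0.2 -1.1 0.3 -1;
0.0979 -0.0003 -0.0224 0.2 -1.1 0.3 -1;
0.1046 -0.0003 -0.0216 0.2 -1.1 0.3 -1;
0.1113 -0.0002 -0.0204 0.2 -1.1 0.3 -1;
0.1179 -0.0002 -0.0190 0.2 -1.1 0.3 -1;
0.1244 -0.0002 -0.0173 0.2 -1.1 0.3 -1;
0.1308 -0.0002 -0.0153 0.2 -1.1 0.3 -1;
0.1372 -0.0001 -0.0130 0.2 -1.1 0.3 -1
```

View pics/side4.png

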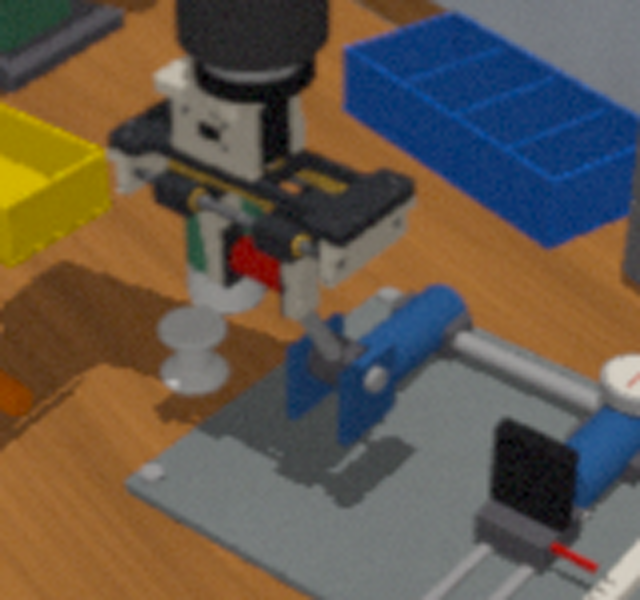

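```bash
cat >> h.py <<'E'
def red_grip(s):
    im=s["img"].astype(int); m=(im[...,0]>120)&(im[...,1]<60)&(im[...,2]<60); m[:130]=0; m[230:]=0; m[:,:215]=0; m[:,285:]=0
    n,l,st,ce=cv2.connectedComponentsWithStats(m.astype(np.uint8)); k=1+st[1:,4].argmax(); return ce[k],st[k]
E
python3 - <<'E'
from h import *
from plant import snapshot
P=np.load("stand.npy")
s=snapshot("side"); print(red_grip(s)); s0=pickle.load(open("side0.pkl","rb")); print(red_grip(s0))
for px in (.0027,):
  for th in (0,.8,.85,.9,.95,1.0):
    a=.35-th; print(th,proj(s,S2W(P,[[px+.15*np.sin(a),.1035,.06+.15*np.cos(a)]])).round(1))
E
```

```text
(array([233.47368421, 185.63157895]), array([229, 181,  10,  10,  57], dtype=int32))
(array([266.26811594, 160.82608696]), array([258, 155,  18,  14, 138], dtype=int32))
0 [[266.4 160.7]]
0.8 [[239.6 180.3]]
0.85 [[238.  182.4]]
0.9 [[236.4 184.7]]
0.95 [[234.8 187. ]]
1.0 [[233.4 189.4]]
```

The lever is at about 0.9 rad by both tool travel and image. Now I'll ease it home slowly.

>>> jog_arm(
  targets="0.003 0 -0.001 0.1 -0.2 0.1 -1; 0.007 -0.0005 -0.0025 0.1 -0.5 0.2 -1; 0.013 -0.0008 -0.0058 0.2 -0.8 0.3 -1; 0.0191 -0.0008 -0.0088 0.2 -1.1 0.3 -1; 0.0252 -0.0007 -0.0116 0.2 -1.1 0.3 -1; 0.0315 -0.0007 -0.014 0.2 -1.1 0.3 -1; 0.0379 -0.0007 -0.0162 0.2 -1.1 0.3 -1; 0.0444 -0.0006 -0.0181 0.2 -1.1 0.3 -1",
)

```text
clock: 10.05
tool_pos: [0.4857, -0.0071, 0.1857]
orientation: [179.9, 0.0, 15.3]
force: [3.5, -4.3, 0.6]
opening: 0.0455
```

```bash
cat > back.py <<'E'
from h import *
import sys
yaw=np.radians(15.3); p=np.array([.5753,.018,.1824]); T=[]
for th in eval(sys.argv[1]):
    dx=.15*(np.sin(.35-th)-np.sin(.35)); dz=.15*(np.cos(.35-th)-np.cos(.35))
    T.append((p+[dx*np.cos(yaw),dx*np.sin(yaw),dz],(179.95,-.07,15.34)))
rows(T,-1)
E
python3 back.py "np.arange(.585,.2,-.045)"
```

```text
t 10.05 pos [ 0.4857 -0.0071  0.1857] rpy [1.7994e+02 3.0000e-02 1.5300e+01] F [ 3.5 -4.3  0.6] open 0.0455
0.0067 -0.0005 -0.0016 0.0 0.1 -0.0 -1;
0.0133 -0.0005 -0.0031 0.0 0.1 -0.0 -1;
0.0200 -0.0005 -0.0042 0.0 0.1 -0.0 -1;
0.0267 -0.0005 -0.0050 0.0 0.1 -0.0 -1;
0.0334 -0.0005 -0.0055 0.0 0.1 -0.0 -1;
0.0401 -0.0005 -0.0058 0.0 0.1 -0.0 -1;
0.0469 -0.0005 -0.0057 0.0 0.1 -0.0 -1;
0.0536 -0.0005 -0.0053 0.0 0.1 -0.0 -1;
0.0603 -0.0005 -0.0046 0.0 0.1 -0.0 -1
```

>>> jog_arm(
  targets="0.0067 -0.0005 -0.0016 0 0 0 -1; 0.0133 -0.0005 -0.0031 0 0 0 -1; 0.02 -0.0005 -0.0042 0 0 0 -1; 0.0267 -0.0005 -0.005 0 0 0 -1; 0.0334 -0.0005 -0.0055 0 0 0 -1; 0.0401 -0.0005 -0.0058 0 0 0 -1; 0.0469 -0.0005 -0.0057 0 0 0 -1; 0.0536 -0.0005 -0.0053 0 0 0 -1",
)

```text
clock: 11.05
tool_pos: [0.5366, 0.0072, 0.1903]
orientation: [179.9, 0.2, 15.3]
force: [1.8, -4.3, -2.5]
opening: 0.0457
```

```bash
python3 back.py "[.225,.18,.135,.09,.045,0,-.02,-.04]"
```

```text
t 11.05 pos [0.5366 0.0072 0.1903] rpy [1.7993e+02 1.6000e-01 1.5280e+01] F [ 1.8 -4.3 -2.5] open 0.0457
0.0074 -0.0003 -0.0001 0.0 0.2 -0.1 -1;
0.0141 -0.0003 0.0009 0.0 0.2 -0.1 -1;
0.0207 -0.0003 0.0022 0.0 0.2 -0.1 -1;
0.0273 -0.0003 0.0037 0.0 0.2 -0.1 -1;
0.0338 -0.0003 0.0056 0.0 0.2 -0.1 -1;
0.0402 -0.0003 0.0078 0.0 0.2 -0.1 -1;
0.0430 -0.0003 0.0088 0.0 0.2 -0.1 -1;
0.0458 -0.0003 0.0099 0.0 0.2 -0.1 -1
```

>>> jog_arm(
  targets="0.0074 0 -0.0001 0 0 0 -1; 0.0141 0 0.0009 0 0 0 -1; 0.0207 0 0.0022 0 0 0 -1; 0.0273 0 0.0037 0 0 0 -1; 0.0338 0 0.0056 0 0 0 -1; 0.0402 0 0.0078 0 0 0 -1; 0.043 0 0.0088 0 0 0 -1; 0.043 0 0.0088 0 0 0 -1",
)

```text
clock: 12.05
tool_pos: [0.5731, 0.0172, 0.1824]
orientation: [179.9, 0.7, 15.3]
force: [-26.4, -2.9, 19.4]
opening: 0.0457
```

```bash
python3 back.py "[0,-.02,-.04,-.06]"; python3 - <<'E'
from h import *
from plant import snapshot
s=snapshot("side"); cv2.imwrite("pics/side5.png",cv2.resize(s["img"][120:270,170:330,::-1],None,fx=4,fy=4,interpolation=cv2.INTER_CUBIC))
print(red_grip(s))
E
```

```text
t 12.05 pos [0.5731 0.0172 0.1824] rpy [179.95   0.7   15.27] F [-26.4  -2.9  19.4] open 0.0457
0.0024 -0.0002 -0.0001 0.0 0.8 -0.1 -1;
0.0052 -0.0002 0.0010 0.0 0.8 -0.1 -1;
0.0080 -0.0002 0.0020 0.0 0.8 -0.1 -1;
0.0108 -0.0002 0.0032 0.0 0.8 -0.1 -1
(array([265.35365854, 160.64634146]), array([260, 155,  11,  12,  82], dtype=int32))
```

View pics/side5.png

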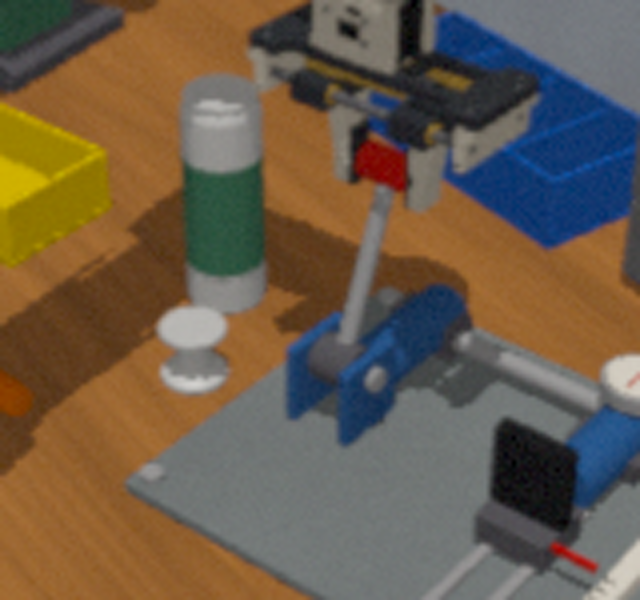

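The lever is against its home stop: the side view matches the start and a 30 N stop reaction shows. Next I'll relax, open and rise.

>>> jog_arm(
  targets="0 0 0 0 0 0 -1; 0 0 0 0 0 0 -1; 0 0 0 0 0 0 -0.2; 0 0 0 0 0 0 0.4; 0 0 0 0 0 0 1; 0 0 0 0 0 0 1; 0 0 0 0 0 0 1; 0 0 0 0 0 0 1",
)

```text
clock: 13.1
tool_pos: [0.5732, 0.0173, 0.1824]
orientation: [180.0, 0.7, 15.3]
force: [-0.1, -0.4, 0.0]
opening: 0.0861
```

```bash
python3 - <<'E'
from h import *
from plant import telemetry
print(telemetry.get_obs()["opening"])
rows([((.573,.0172,.29),(180,0,15.3)),((.5,-.17,.29),(180,0,-74.7))])
E
```

```text
0.08607203453206264
t 13.1 pos [0.5732 0.0173 0.1824] rpy [179.95   0.67  15.27] F [-0.1 -0.4  0. ] open 0.0861
-0.0015 0.0001 -0.1076 0.0 0.7 -0.0 1;
-0.1212 0.1615 -0.1061 0.6 0.5 90.0 1
```

>>> jog_arm(
  targets="0 0 -0.02 0 0 0 1; 0 0 -0.05 0 0 0 1; 0 0 -0.08 0 0.3 0 1; -0.001 0 -0.108 0 0.7 0 1; -0.001 0 -0.108 0 0.7 10 1; -0.001 0 -0.108 0 0.7 20 1; -0.001 0 -0.108 0 0.7 30 1; -0.001 0 -0.108 0 0.7 30 1",
)

```text
clock: 14.1
tool_pos: [0.5734, 0.0175, 0.2903]
orientation: [179.8, -0.1, -14.7]
force: [-0.2, 0.0, -0.5]
opening: 0.0877
```

```bash
python3 - <<'E'
from h import *
from plant import snapshot, models
for n,(x0,y0,x1,y1) in {"top":(285,120,365,240),"side":(260,200,360,300)}.items():
    s=snapshot(n); pickle.dump(s,open(n+"6.pkl","wb")); print(n)
    cv2.imwrite(f"pics/{n}6z.png",cv2.resize(s["img"][y0:y1,x0:x1,::-1],None,fx=6,fy=6,interpolation=cv2.INTER_CUBIC)[:600])
    for k in ["slide_grip","pointer","mark","lever_grip"]:
        print(k,[(np.round(d["uv"],1).tolist(),round(d["conf"],2)) for d in models.spot_point(k,s)][:2])
rows([])
E
```

```text
top
slide_grip [([313.5, 182.9], 0.77)]
pointer [([332.9, 186.0], 0.95)]
mark [([340.8, 202.9], 0.47)]
lever_grip [([240.4, 164.4], 0.78)]
side
slide_grip [([218.9, 212.7], 0.64), ([302.5, 234.9], 0.59)]
pointer [([318.8, 263.4], 0.82)]
mark [([307.8, 272.3], 0.47), ([367.4, 292.8], 0.28)]
lever_grip [([268.2, 161.3], 0.76), ([355.5, 332.8], 0.42)]
t 14.6 pos [0.5734 0.0174 0.2904] rpy [ 1.798e+02 -1.100e-01 -1.470e+01] F [-0.5 -1.1 -0.2] open 0.0874
```

View pics/top6z.png

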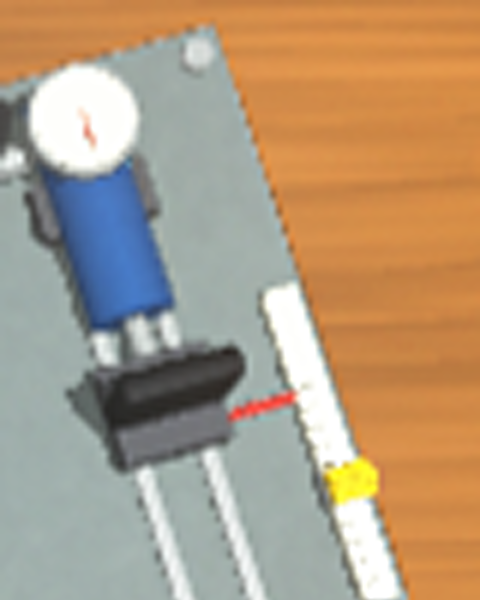

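View pics/side6z.png

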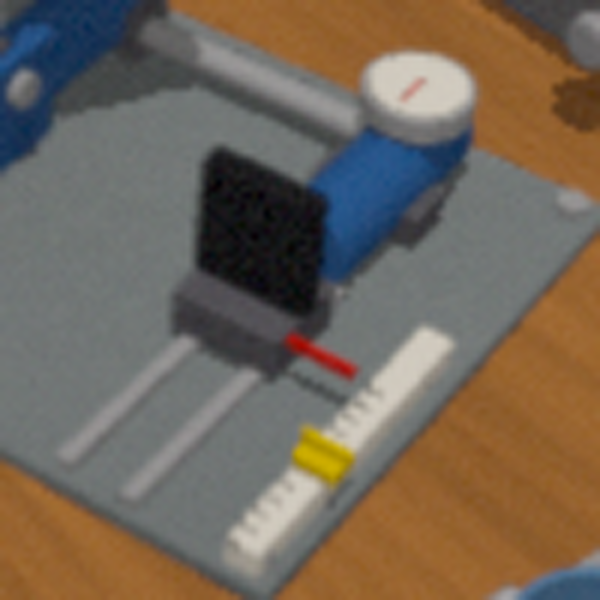

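```bash
python3 - <<'E'
from h import *
P=np.load("stand.npy")
def W2S(w): 
    c,s=np.cos(P[2]),np.sin(P[2]); d=np.atleast_2d(w)-np.array([P[0],P[1],0]); return np.c_[c*d[:,0]+s*d[:,1],-s*d[:,0]+c*d[:,1],d[:,2]].round(4)
T=pickle.load(open("top6.pkl","rb"));S=pickle.load(open("side6.pkl","rb"))
zt=lambda u,v:(u/6+285,v/6+120); zs=lambda u,v:(u/6+260,v/6+200)
print("ptr top",W2S(at_z(T,[zt(230,416),zt(297,398)],.036)).tolist()); print("ptr side",W2S(at_z(S,[zs(288,340),zs(355,374)],.036)).tolist())
for s,n,b in((T,"top",(330,185,352,210)),(S,"side",(300,262,325,285))):
    im=s["img"].astype(int); y=(im[...,0]>140)&(im[...,1]>110)&(im[...,2]<90); k=np.zeros_like(y); k[b[1]:b[3],b[0]:b[2]]=1; y&=k
    v,u=np.nonzero(y); print(n,len(u),u.mean(),v.mean(),W2S(at_z(s,(u.mean(),v.mean()),.036)))
    W=W2S(at_z(s,np.c_[u,v],.036)); print("range",W.min(0),W.max(0))
    # columns profile: x mean by y
    for y0 in np.arange(-.18,-.13,.005):
        q=W[(W[:,1]>=y0)&(W[:,1]<y0+.005)]
        if len(q): print("  y",round(y0,3),len(q),q[:,0].mean().round(4),q[:,0].min(),q[:,0].max())
    print("clip net", n)
for s,n,b in((T,"top",(300,175,330,200)),(S,"side",(290,222,316,255))):
    C=W2S(cloud(s).reshape(-1,3)).reshape(384,512,3); im=s["img"].astype(int)
    k=np.zeros(im.shape[:2],bool); k[b[1]:b[3],b[0]:b[2]]=1
    k&=(im.max(2)<60)&(C[...,2]>.05); Q=C[k]; print(n,len(Q),np.percentile(Q,[2,25,50,75,98],axis=0).round(4).tolist())
    Q=C[k&(C[...,2]>.1)]; print(len(Q),Q.mean(0).round(4),Q.min(0),Q.max(0)) if len(Q) else 0
# paddle predicted outline overlay for candidates x
for x in (-.02,-.025,-.03):
    print(x,proj(T,S2W(P,[[x-.008,-.05,.106],[x+.008,-.05,.106],[x-.008,-.11,.106],[x+.008,-.11,.106]])).round(1).tolist())
E
```

```text
ptr top [[-0.0427, -0.1135, 0.036], [-0.0433, -0.1475, 0.036]]
ptr side [[-0.0442, -0.1146, 0.036], [-0.0438, -0.149, 0.036]]
top 196 346.7959183673469 195.3112244897959 [[-0.0785 -0.1735  0.036 ]]
range [-0.1201 -0.1948  0.036 ] [-0.0456 -0.1475  0.036 ]
  y -0.18 41 -0.0781 -0.1118 -0.0472
  y -0.175 41 -0.0834 -0.1201 -0.0464
  y -0.17 29 -0.0824 -0.1193 -0.0456
  y -0.165 9 -0.0866 -0.093 -0.0802
  y -0.16 9 -0.0877 -0.095 -0.0794
  y -0.155 11 -0.0877 -0.0954 -0.0806
  y -0.15 5 -0.0887 -0.0946 -0.0826
clip net top
side 62 313.1774193548387 275.6290322580645 [[-0.0937 -0.1622  0.036 ]]
range [-0.1051 -0.1743  0.036 ] [-0.0833 -0.1472  0.036 ]
  y -0.175 14 -0.0953 -0.1051 -0.0843
  y -0.17 9 -0.0945 -0.1038 -0.0858
  y -0.165 14 -0.0943 -0.104 -0.0845
  y -0.16 12 -0.093 -0.1043 -0.0833
  y -0.155 10 -0.093 -0.1014 -0.0849
  y -0.15 3 -0.0856 -0.0881 -0.0835
clip net side
top 104 [[-0.036, -0.1054, 0.0613], [-0.0351, -0.0902, 0.0815], [-0.0338, -0.0752, 0.0998], [-0.0238, -0.0602, 0.1038], [-0.02, -0.0533, 0.1077]]
51 [-0.0282 -0.079   0.104 ] [-0.0367 -0.1086  0.1001] [-0.0196 -0.0541  0.1099]
side 386 [[-0.0386, -0.1141, 0.052], [-0.0366, -0.1039, 0.0668], [-0.0354, -0.0888, 0.0837], [-0.0334, -0.0739, 0.0995], [-0.0252, -0.0595, 0.1062]]
92 [-0.0315 -0.0867  0.1038] [-0.0386 -0.1139  0.1004] [-0.0226 -0.0585  0.1073]
-0.02 [[303.6, 185.8], [301.9, 180.4], [324.3, 179.9], [322.6, 174.5]]
-0.025 [[304.2, 187.5], [302.5, 182.1], [324.9, 181.6], [323.1, 176.2]]
-0.03 [[304.7, 189.2], [303.0, 183.8], [325.4, 183.3], [323.7, 177.9]]
```

```bash
python3 - <<'E'
from h import *
P=np.load("stand.npy")
a=S2W(P,[[-.028,-.083,.061]])[0]; print(a)
b=a.copy(); b[2]=.25; c=a.copy(); c[2]=.13
rows([(b,(180,0,-74.74)),(c,(180,0,-74.74))],0)
E
```

```text
[ 0.54534581 -0.18275074  0.061     ]
t 14.6 pos [0.5734 0.0174 0.2904] rpy [ 1.798e+02 -1.100e-01 -1.470e+01] F [-0.5 -1.1 -0.2] open 0.0874
0.0236 0.2006 0.0411 0.1 -0.2 60.0 0;
0.0233 0.2002 0.1611 0.1 -0.2 60.0 0
```

>>> jog_arm(
  targets="0.003 0.025 0 0 0 8 0; 0.006 0.055 0 0 0 17 0; 0.01 0.085 0 0 0 26 0; 0.013 0.115 0 0 0 35 0; 0.017 0.145 0.005 0 0 44 0; 0.021 0.175 0.02 0 0 53 0; 0.0236 0.2006 0.04 0.1 -0.2 60 0; 0.0236 0.2006 0.041 0.1 -0.2 60 0",
)

```text
clock: 15.6
tool_pos: [0.5442, -0.184, 0.2484]
orientation: [179.8, 0.0, -74.9]
force: [0.0, -0.4, -0.3]
opening: 0.0437
```

```bash
python3 - <<'E'
from h import *
P=np.load("stand.npy")
a=S2W(P,[[-.028,-.083,.061]])[0]
c=a.copy(); c[2]=.13
rows([(c,(180,0,-74.74)),(a,(180,0,-74.74))],0)
E
```

```text
t 15.6 pos [ 0.5442 -0.184   0.2484] rpy [ 1.7982e+02  5.0000e-02 -7.4850e+01] F [ 0.  -0.4 -0.3] open 0.0437
-0.0008 -0.0018 0.1184 0.2 0.0 -0.1 0;
-0.0007 -0.0020 0.1874 0.2 0.0 -0.1 0
```

>>> jog_arm(
  targets="0 -0.001 0.02 0 0 0 0; 0 -0.001 0.04 0 0 0 0; 0 -0.0018 0.06 0 0 0 0; 0 -0.0018 0.08 0 0 0 0; -0.0008 -0.0018 0.1 0 0 0 0; -0.0008 -0.0018 0.115 0 0 0 0; -0.0008 -0.0018 0.118 0 0 0 0; -0.0008 -0.0018 0.118 0 0 0 0",
)

```text
clock: 16.6
tool_pos: [0.5457, -0.1827, 0.1309]
orientation: [179.8, 0.0, -74.8]
force: [-0.4, -0.2, 0.2]
opening: 0.0441
```

```bash
python3 - <<'E'
from h import *
from plant import snapshot
for n,(x0,y0,x1,y1) in {"top":(270,120,370,220),"side":(250,190,350,290)}.items():
    s=snapshot(n); pickle.dump(s,open(n+"7.pkl","wb"))
    cv2.imwrite(f"pics/{n}7z.png",cv2.resize(s["img"][y0:y1,x0:x1,::-1],None,fx=6,fy=6,interpolation=cv2.INTER_CUBIC))
P=np.load("stand.npy")
a=S2W(P,[[-.028,-.083,.061]])[0]
rows([(a,(180,0,-74.74))],0)
E
```

```text
t 16.7 pos [ 0.5459 -0.1828  0.1312] rpy [ 1.7989e+02  2.0000e-02 -7.4830e+01] F [-0.8 -0.  -0.1] open 0.0439
-0.0001 0.0003 0.0702 0.1 0.0 -0.1 0
```

View pics/side7z.png

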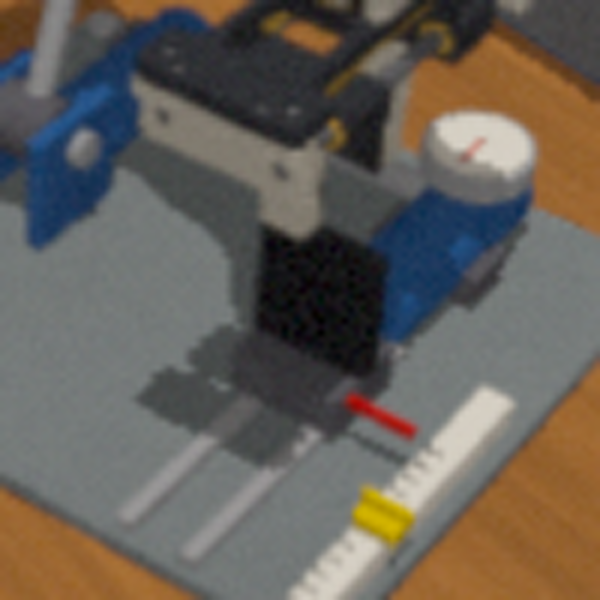

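View pics/top7z.png

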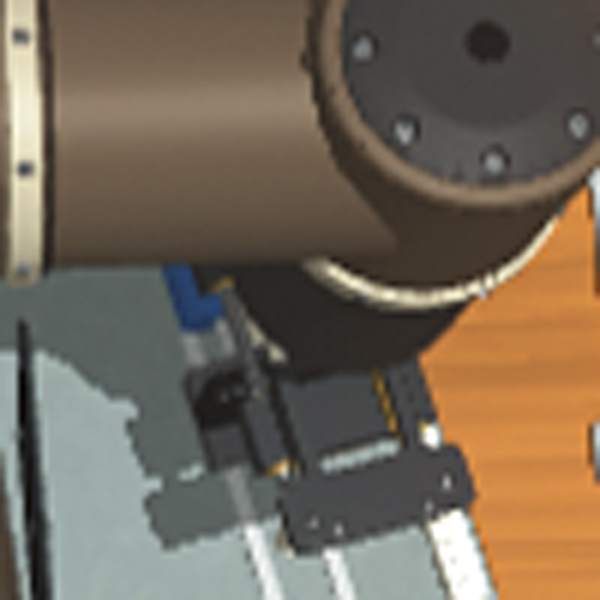

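The front finger is on the robot side of the paddle. The pointer is at about (380,415) and the index at (383,515) in the side crop. I'll descend slowly.

>>> jog_arm(
  targets="0 0 0.005 0 0 0 0; 0 0 0.01 0 0 0 0; 0 0 0.015 0 0 0 0; 0 0 0.02 0 0 0 0; 0 0 0.025 0 0 0 0; 0 0 0.03 0 0 0 0; 0 0 0.035 0 0 0 0; 0 0 0.035 0 0 0 0",
)

```text
clock: 17.7
tool_pos: [0.5455, -0.1828, 0.0957]
orientation: [179.8, 0.0, -74.8]
force: [-0.2, -1.4, 0.6]
opening: 0.0439
```

```bash
python3 - <<'E'
from h import *
from plant import snapshot
for n,(x0,y0,x1,y1) in {"side":(250,190,350,290)}.items():
    s=snapshot(n)
    cv2.imwrite(f"pics/{n}8z.png",cv2.resize(s["img"][y0:y1,x0:x1,::-1],None,fx=6,fy=6,interpolation=cv2.INTER_CUBIC))
P=np.load("stand.npy")
a=S2W(P,[[-.028,-.083,.061]])[0]
rows([(a,(180,0,-74.74))],0)
E
```

```text
t 17.75 pos [ 0.5458 -0.1828  0.0961] rpy [ 1.7987e+02  2.0000e-02 -7.4830e+01] F [-0.2 -0.6  0.4] open 0.0438
-0.0001 0.0003 0.0351 0.1 0.0 -0.1 0
```

View pics/side8z.png

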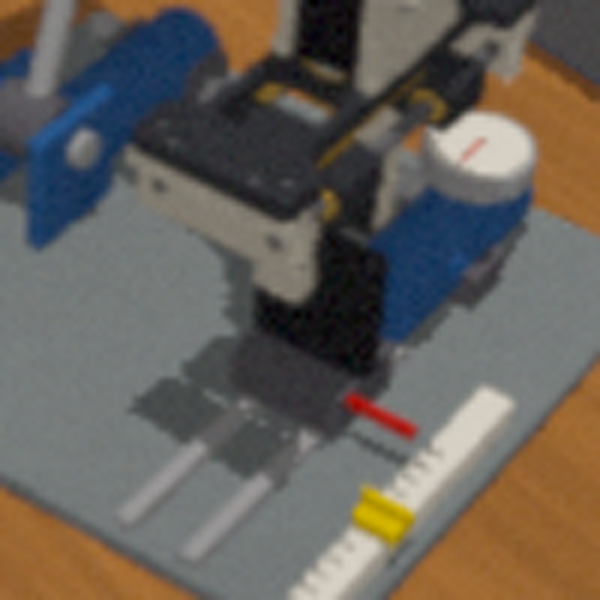

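The front finger is clear of the paddle face with no contact force. I'll go down the last 35 mm and close.

>>> jog_arm(
  targets="0 0 0.006 0 0 0 0; 0 0 0.012 0 0 0 0; 0 0 0.018 0 0 0 0; 0 0 0.024 0 0 0 0; 0 0 0.03 0 0 0 0; 0 0 0.035 0 0 0 0; 0 0 0.035 0 0 0 0; 0 0 0.035 0 0 0 0",
)

```text
clock: 18.75
tool_pos: [0.5458, -0.1829, 0.0612]
orientation: [179.9, 0.0, -74.8]
force: [-0.1, 0.3, -0.4]
opening: 0.0441
```

>>> jog_arm(
  targets="0 0 0 0 0 0 -0.4; 0 0 0 0 0 0 -0.6; 0 0 0 0 0 0 -1; 0 0 0 0 0 0 -1; 0 0 0 0 0 0 -1; 0 0 0 0 0 0 -1; 0 0 0 0 0 0 -1; 0 0 0 0 0 0 -1",
)

```text
clock: 19.75
tool_pos: [0.5464, -0.1827, 0.0613]
orientation: [179.9, 0.0, -74.8]
force: [3.8, 2.1, -1.4]
opening: 0.0157
```

```bash
python3 - <<'E'
from h import *
from plant import snapshot
for n,(x0,y0,x1,y1) in {"side":(250,190,350,290)}.items():
    s=snapshot(n); pickle.dump(s,open("side9.pkl","wb"))
    cv2.imwrite(f"pics/{n}9z.png",cv2.resize(s["img"][y0:y1,x0:x1,::-1],None,fx=6,fy=6,interpolation=cv2.INTER_CUBIC))
rows([])
E
```

```text
t 19.8 pos [ 0.5463 -0.1827  0.0613] rpy [179.93   0.   -74.82] F [ 3.6  1.1 -1.8] open 0.0159
```

View pics/side9z.png

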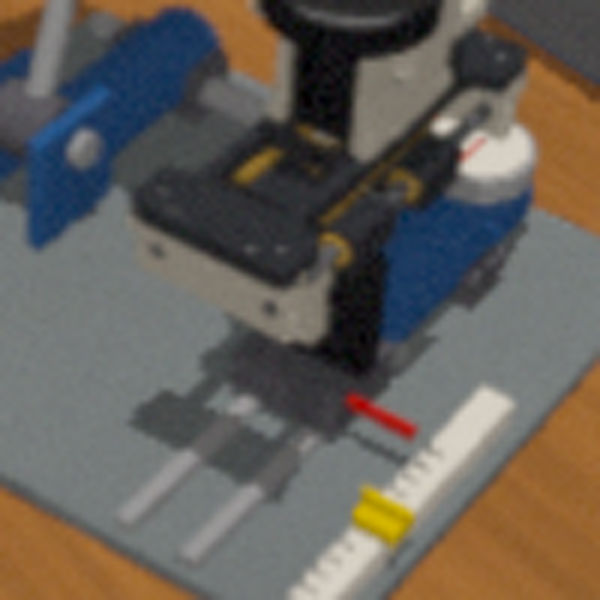

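Gripped: opening 16 mm equals the paddle thickness, and the pointer is still at home. Tool +y is the pull direction, so I'll pull 35 mm first, then look.

>>> jog_arm(
  targets="0 0.004 0 0 0 0 -1; 0 0.009 0 0 0 0 -1; 0 0.014 0 0 0 0 -1; 0 0.02 0 0 0 0 -1; 0 0.026 0 0 0 0 -1; 0 0.032 0 0 0 0 -1; 0 0.036 0 0 0 0 -1; 0 0.036 0 0 0 0 -1",
)

```text
clock: 20.8
tool_pos: [0.5127, -0.1921, 0.0613]
orientation: [-180.0, -0.0, -74.8]
force: [7.0, 0.7, -7.5]
opening: 0.0158
```

```bash
python3 - <<'E'
from h import *
from plant import snapshot, models
for n,(x0,y0,x1,y1) in {"side":(280,220,340,290),"top":(300,150,370,230)}.items():
    s=snapshot(n); pickle.dump(s,open(n+"10.pkl","wb"))
    cv2.imwrite(f"pics/{n}10z.png",cv2.resize(s["img"][y0:y1,x0:x1,::-1],None,fx=8,fy=8,interpolation=cv2.INTER_CUBIC)[:600])
    for k in ["pointer","mark"]:
        print(n,k,[(np.round(d["uv"],1).tolist(),round(d["conf"],2)) for d in models.spot_point(k,s)][:2])
rows([])
E
```

```text
side pointer [([310.5, 270.0], 0.93)]
side mark [([214.4, 211.8], 0.73), ([268.5, 160.7], 0.59)]
top pointer []
top mark [([336.4, 202.7], 0.54)]
t 21.1 pos [ 0.5129 -0.1921  0.0613] rpy [-1.7995e+02 -4.0000e-02 -7.4800e+01] F [ 8.   1.5 -6.9] open 0.0157
```

View pics/side10z.png

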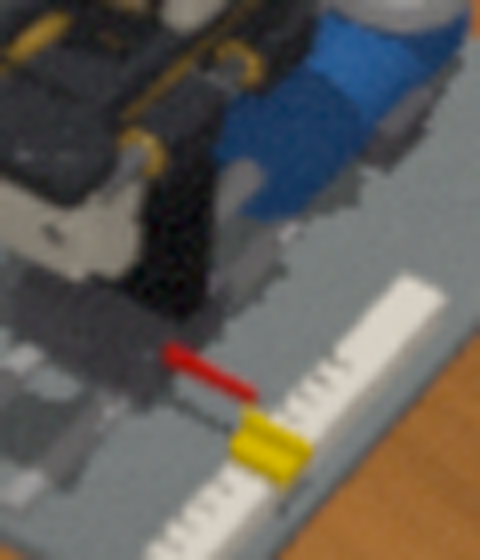

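View pics/top10z.png

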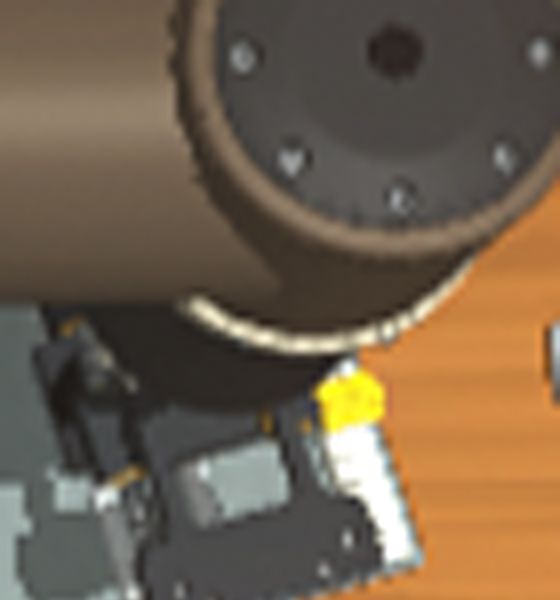

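```bash
python3 - <<'E'
from h import *
P=np.load("stand.npy")
L=[pickle.load(open(f,"rb")) for f in ("side0.pkl","side6.pkl","side7.pkl","side9.pkl")]
A=np.mean([l["img"].astype(float) for l in L],0)
x0,y0,x1,y1=295,250,335,290
B=cv2.resize(A[y0:y1,x0:x1,::-1],None,fx=15,fy=15,interpolation=cv2.INTER_CUBIC).clip(0,255).astype(np.uint8)
cv2.imwrite("pics/idx.png",B)
s=pickle.load(open("side10.pkl","rb"))
B=cv2.resize(s["img"][y0:y1,x0:x1,::-1],None,fx=15,fy=15,interpolation=cv2.INTER_CUBIC)
cv2.imwrite("pics/idx10.png",B)
T=np.mean([pickle.load(open(f,"rb"))["img"].astype(float) for f in ("top0.pkl","top6.pkl")],0)
cv2.imwrite("pics/idxt.png",cv2.resize(T[180:215,325:360,::-1],None,fx=15,fy=15,interpolation=cv2.INTER_CUBIC).clip(0,255).astype(np.uint8))
E
```

```text
(no output)
```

View pics/idx.png

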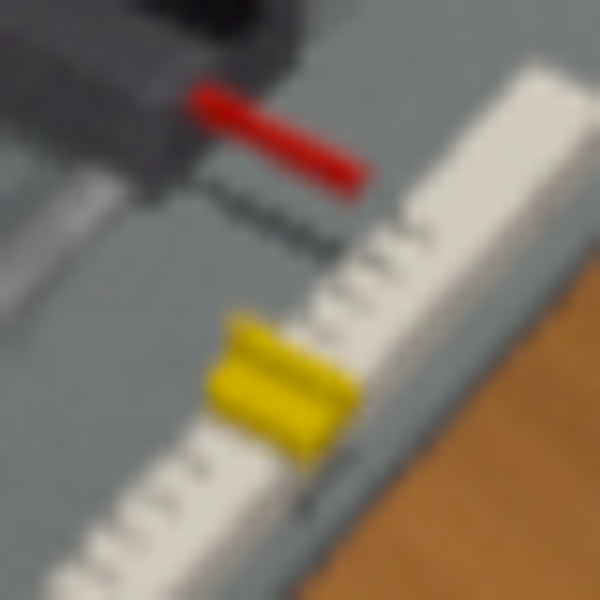

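View pics/idx10.png

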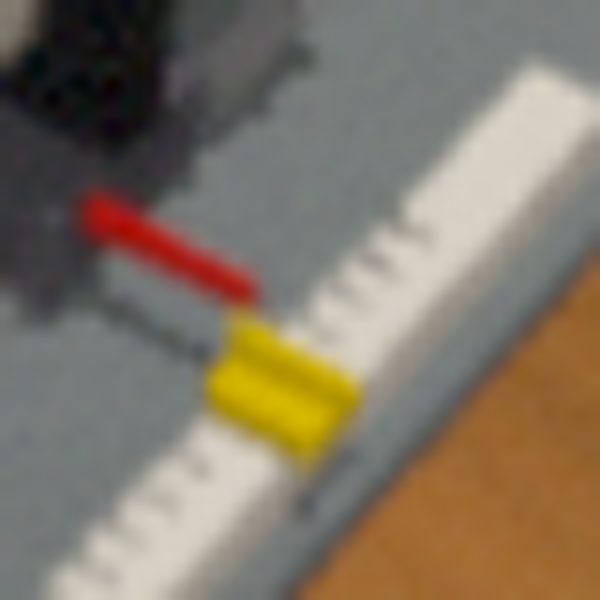

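View pics/idxt.png

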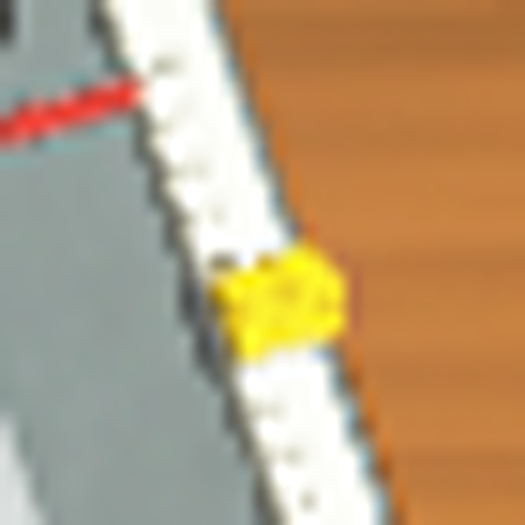

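```bash
python3 - <<'E'
from h import *
P=np.load("stand.npy")
def W2S(w): 
    c,s=np.cos(P[2]),np.sin(P[2]); d=np.atleast_2d(w)-np.array([P[0],P[1],0]); return np.c_[c*d[:,0]+s*d[:,1],-s*d[:,0]+c*d[:,1],d[:,2]].round(4)
s=pickle.load(open("side10.pkl","rb")); z=lambda u,v:(295+(u+.5)/15-.5,250+(v+.5)/15-.5)
for n,u in dict(ptr_home_root=(200,100),ptr_home_tip=(358,181),p_root=(92,210),p_tip=(248,288),blade_in=(238,334),blade_out=(350,392),low_l=(215,385),low_r=(310,450)).items(): print(n,W2S(at_z(s,z(*u),.036)))
# project hypothesised blade 4mm wide at x
for x in (-.088,-.09,-.092):
    q=proj(s,S2W(P,[[x-.002,-.15,.036],[x+.002,-.15,.036],[x-.002,-.18,.036],[x+.002,-.18,.036]])); print(x,((q-[295,250]+.5)*15-.5).round(0).tolist())
E
```

```text
ptr_home_root [[-0.0429 -0.1134  0.036 ]]
ptr_home_tip [[-0.0427 -0.146   0.036 ]]
p_root [[-0.0776 -0.1137  0.036 ]]
p_tip [[-0.0766 -0.145   0.036 ]]
blade_in [[-0.0868 -0.1495  0.036 ]]
blade_out [[-0.0864 -0.1716  0.036 ]]
low_l [[-0.0992 -0.1529  0.036 ]]
low_r [[-0.1019 -0.1734  0.036 ]]
-0.088 [[230.0, 346.0], [243.0, 332.0], [382.0, 427.0], [394.0, 413.0]]
-0.09 [[224.0, 353.0], [237.0, 339.0], [375.0, 434.0], [388.0, 420.0]]
-0.092 [[217.0, 359.0], [230.0, 346.0], [369.0, 441.0], [382.0, 427.0]]
```

>>> jog_arm(
  targets="0 0.003 0 0 0 0 -1; 0 0.005 0 0 0 0 -1; 0 0.007 0 0 0 0 -1; 0 0.009 0 0 0 0 -1; 0 0.011 0 0 0 0 -1; 0 0.011 0 0 0 0 -1; 0 0.011 0 0 0 0 -1; 0 0.011 0 0 0 0 -1",
)

```text
clock: 22.1
tool_pos: [0.5037, -0.1947, 0.0614]
orientation: [-179.8, -0.1, -74.8]
force: [8.1, 2.6, -5.8]
opening: 0.0159
```

```bash
cat > look.py <<'E'
from h import *
from plant import snapshot, models
import sys
F=[snapshot("side") for _ in range(3)]; s=F[-1]; A=np.mean([f["img"].astype(float) for f in F],0)
pickle.dump((s,A),open(f"side{sys.argv[1]}.pkl","wb"))
cv2.imwrite(f"pics/idx{sys.argv[1]}.png",cv2.resize(A[250:290,295:335,::-1],None,fx=15,fy=15,interpolation=cv2.INTER_CUBIC).clip(0,255).astype(np.uint8))
for k in ["pointer","mark"]:
    print(k,[(np.round(d["uv"],1).tolist(),round(d["conf"],2)) for d in models.spot_point(k,s)][:2])
rows([])
E
python3 look.py 11
```

```text
pointer [([310.5, 272.6], 0.74), ([294.9, 242.3], 0.62)]
mark [([305.7, 270.8], 0.48)]
t 22.35 pos [ 0.5037 -0.1947  0.0613] rpy [-1.7985e+02 -6.0000e-02 -7.4770e+01] F [ 8.   2.8 -6.4] open 0.0161
```

View pics/idx11.png

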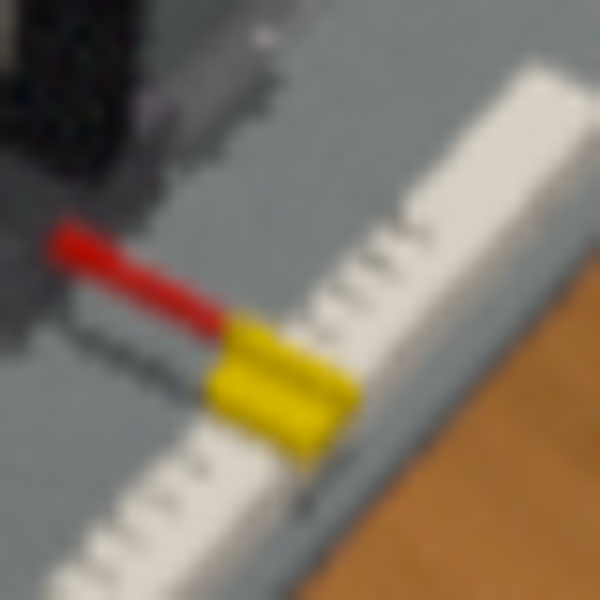

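```bash
python3 - <<'E'
from h import *
P=np.load("stand.npy")
s,A=pickle.load(open("side11.pkl","rb"))
ys=np.arange(-.11,-.185,-.0005); xs=np.arange(-.065,-.115,-.0005)
X,Y=np.meshgrid(xs,ys,indexing="ij")
uv=proj(s,S2W(P,np.c_[X.ravel(),Y.ravel(),np.full(X.size,.036)])).astype(np.float32).reshape(*X.shape,2)
M=cv2.remap(A.astype(np.float32),uv[...,0],uv[...,1],cv2.INTER_CUBIC).clip(0,255)
cv2.imwrite("pics/rect11.png",cv2.resize(M[...,::-1].astype(np.uint8),None,fx=5,fy=5,interpolation=cv2.INTER_NEAREST))
for y in (-.12,-.13,-.138,-.144,-.15,-.153,-.156,-.16,-.165,-.17):
    j=np.argmin(abs(ys-y)); c=M[:,max(j-2,0):j+3].mean(1)
    red=c[:,0]-c[:,1]; yel=np.minimum(c[:,0],c[:,1])-c[:,2]
    wr=np.clip(red-60,0,None); print(y,"red x",(wr@xs/wr.sum()).round(4) if wr.sum()>0 else None, "w",(wr>0).sum()*.5, "yel",[int(v) for v in yel[::3]])
print((xs[::3]*1000).round(1).tolist())
E
```

```text
-0.12 red x -0.0868 w 10.5 yel [-1, -2, -2, -2, -2, -1, -1, 0, 0, 0, 0, 0, 0, 3, 6, 8, 6, 3, 1, 0, -1, -2, -3, -3, -2, -2, -1, -1, -1, -1, 0, -1, -1, -1]
-0.13 red x -0.0869 w 8.5 yel [-3, -3, -4, -4, -4, -4, -4, -4, -3, -2, 0, 1, 1, 2, 3, 4, 3, 1, 0, 0, 0, -5, -3, -2, -2, -2, -3, -4, -5, -5, -5, -5, -5, -5]
-0.138 red x -0.0868 w 7.5 yel [-5, -5, -4, -4, -5, -5, -5, -5, -5, -3, 0, 0, 0, 2, 5, 6, 3, 1, 0, 0, 0, -3, -4, -3, -3, -3, -3, -2, -3, -4, -4, -4, -3, -3]
-0.144 red x -0.0872 w 7.0 yel [-3, -3, -3, -2, -3, -3, -3, -3, -4, -1, 2, 2, 8, 14, 15, 11, 5, 0, 0, 0, 0, -3, -5, -4, -3, -3, -3, -4, -4, -3, -3, -4, -4, -4]
-0.15 red x None w 0.0 yel [-4, -4, -4, -3, -4, -4, -4, -5, -4, 3, 17, 39, 83, 124, 142, 143, 129, 106, 79, 58, 48, 48, 40, 23, 10, 3, -3, -5, -4, -3, -4, -4, -4, -4]
-0.153 red x None w 0.0 yel [0, 1, 1, 0, 0, 0, -1, 0, 2, 8, 20, 49, 100, 159, 170, 157, 146, 146, 154, 161, 161, 163, 162, 143, 103, 55, 23, 9, 2, -1, -2, -2, -2, -2]
-0.156 red x None w 0.0 yel [7, 8, 8, 8, 9, 8, 8, 7, 7, 10, 14, 29, 71, 129, 165, 160, 151, 150, 159, 169, 177, 180, 177, 168, 153, 126, 77, 37, 19, 9, 7, 7, 7, 7]
-0.16 red x None w 0.0 yel [11, 11, 11, 10, 11, 11, 12, 11, 11, 14, 22, 37, 73, 123, 153, 155, 148, 150, 160, 171, 178, 179, 175, 166, 153, 134, 95, 51, 23, 16, 12, 11, 10, 10]
-0.165 red x None w 0.0 yel [11, 12, 11, 10, 10, 10, 11, 11, 12, 13, 22, 44, 83, 136, 165, 156, 147, 149, 160, 173, 180, 181, 175, 165, 153, 135, 90, 48, 23, 15, 12, 11, 11, 11]
-0.17 red x None w 0.0 yel [12, 12, 11, 11, 11, 11, 11, 11, 11, 11, 14, 30, 62, 114, 159, 153, 145, 149, 161, 172, 178, 178, 173, 166, 154, 134, 93, 56, 27, 15, 13, 11, 10, 10]
[-65.0, -66.5, -68.0, -69.5, -71.0, -72.5, -74.0, -75.5, -77.0, -78.5, -80.0, -81.5, -83.0, -84.5, -86.0, -87.5, -89.0, -90.5, -92.0, -93.5, -95.0, -96.5, -98.0, -99.5, -101.0, -102.5, -104.0, -105.5, -107.0, -108.5, -110.0, -111.5, -113.0, -114.5]
```

View pics/rect11.png

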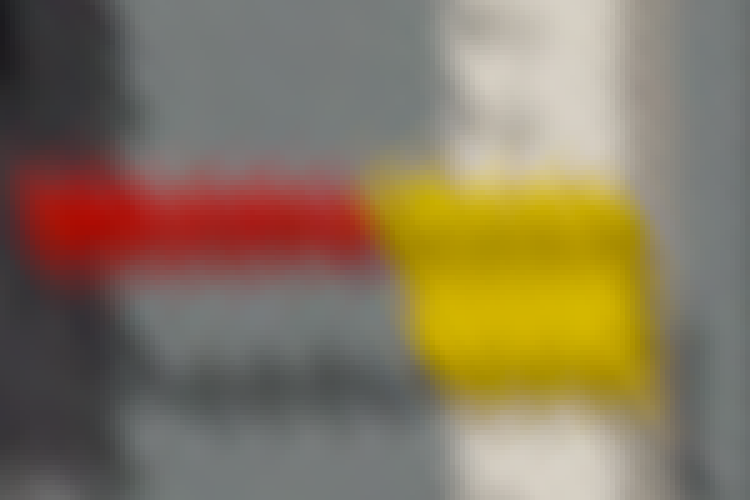

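The rectified view puts the pointer centre at x_s = −86.9 mm and the blade at about −87 mm, so they are in line to within roughly 0.5 mm. I'll hold here, letting time pass with camera calls, and check that it's still and the lever is home.

```bash
python3 - <<'E'
from h import *
from plant import snapshot, telemetry
P=np.load("stand.npy")
for i in range(16):
    s=snapshot("side" if i%2 else "top")
    if i==14: cv2.imwrite("pics/topF.png",s["img"][:,:,::-1])
cv2.imwrite("pics/sideF.png",s["img"][:,:,::-1])
print(red_grip(s), "home was 266.3,160.8")
o=telemetry.get_obs(); rows([],o=o); print(np.abs(o["qvel"]).max())
E
python3 look.py 12; python3 - <<'E'
from h import *
P=np.load("stand.npy")
s,A=pickle.load(open("side12.pkl","rb"))
im=A; red=(im[...,0]>110)&(im[...,1]<60)&(im[...,2]<60); red[:255]=0; red[280:]=0; red[:,:295]=0;red[:,330:]=0
v,u=np.nonzero(red); c,si=np.cos(P[2]),np.sin(P[2]); w=at_z(s,(u.mean(),v.mean()),.036)[0][:2]-P[:2]; print("red x_s",c*w[0]+si*w[1])
E
```

```text
(array([266.27272727, 161.46853147]), array([258, 155,  18,  14, 143], dtype=int32)) home was 266.3,160.8
t 23.15 pos [ 0.5037 -0.1947  0.0613] rpy [-1.7984e+02 -6.0000e-02 -7.4770e+01] F [ 9.1  2.1 -6.8] open 0.0163

0.13048325737739006
pointer [([307.8, 271.8], 0.83), ([167.3, 176.0], 0.58)]
mark [([305.5, 272.1], 0.61)]
t 23.4 pos [ 0.5037 -0.1947  0.0613] rpy [-1.7984e+02 -6.0000e-02 -7.4770e+01] F [ 7.9  1.8 -5.2] open 0.0159

red x_s -0.08703890621804711
```

View pics/sideF.png

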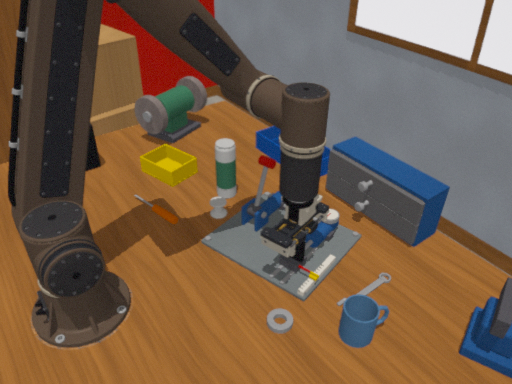

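The final view shows the lever grip at (266,161), which is home. The pointer meets the index at about (311,272), and the bystanders are where they started. Handing in.

```bash
python3 -c "
from plant import job
print(job.close_job())"
```

```text
the job is handed in; nothing more can be done
None
```

I settled the lever first, then pulled the slide to the index. I handed in at about 23.4 s with the gripper still holding the paddle; no verdict was reported.

- **Lever:** I gripped the red grip by its flat ends and pulled it over its arc to about 0.9 rad. I then eased it back over about 3 s at roughly 0.35 rad/s.
    - **Far stop:** I saw no sharp rise in force there, so I judged it from tool travel and the image. Tool travel alone gave 0.93–0.96 rad, a little more than the 0.9 rad stop allows, so the pads probably slipped a few millimetres.
    - **Home:** the home stop pushed back with about 30 N. The last picture shows the grip back at its starting pixel to within 1 px.
- **Slide:** I gripped the paddle across its thickness (opening 16 mm) and pulled it out about 44 mm.
    - **Alignment:** in the rectified side view the pointer is at −87.0 mm and the index blade at about −87 mm, so they agree to roughly 0.5–1 mm. The network's "mark" point is 2–5 px from where I see the blade end, at low confidence. I went by the picture instead.
    - **Hold:** the tool did not move for over 1 s, with about 8 N of spring pull on it.
- **Other things:** in the final picture the index and the bystanders look unmoved.

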